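# Index the test head and hold its cover at the balance point

### The arm

A 6-joint arm with a two-finger parallel gripper is mounted at the origin on the work surface. World frame = base frame: x ahead of the robot, y to its left, z up, the work surface at z = 0. Lengths are in mm, angles in rad, forces in N, time in s.
With the tool pointing down it reaches from about 300 to 775 mm from the base axis. Payload 14.6 kg.
Tool frame: the origin (TCP) lies at the very end of the fingers, on their centre line; the grasp point (between the pads) lies 19 mm behind it; z points along the fingers, x is the direction in which the jaws open and shut, and the axes are right-handed (so a half turn about z gives the same grasp; the last joint's range is limited). The gripper opens to 94 mm and grips with 3 to 60 N. Pads are 16 mm wide; open, the fingers measure 119 mm over their backs; the gripper's body (75 mm by 177 mm) begins 78 mm behind the grasp point.
Start: joints at [1.111, 0.3, 1.521, -0, 1.321, -0.067], TCP at [210.524, 508.103, 205.446] pointing down, gripper open.
Joint ranges: [-3.03, 3.03], [-0.79, 2.21], [0.23, 2.52], [-1.04, 4.18], [0, 3.07], [-2.55, 2.55]. Speed limits (rad/s): [2.22, 2.22, 2.57, 3.14, 3.14, 3.14].

### API

Orientations are given as a 3x3 rotation matrix whose columns are the frame's x, y, z axes.
In Python, from workcell import observe, imaging, manip gives the robot as it stands.
- The arm moves only by the shell command python3 -m creep 'ROWS' [FORCE]. ROWS is JSON, a list of rows, each a list of 7 numbers: the shift along the tool's x, y, z scaled (see below), then the turn, a rotation vector about the tool's x, y, z scaled (see below), then the gripper's target within -1 to 1 (shut at 1, half-way at 0, fully open at -1). A call has 1 to 20 rows; each row shifts and turns the commanded pose from where the row before left it, along the tool's axes as they then stand; what a row does not reach is not made up. The controller multiplies each number of a shift by 0.03 m and each number of a turn by 5 degrees. A row lasts 1/12 s, in which the tool goes at most 41.7 mm and 7.16 degrees, less where a joint would pass 70% of its speed; a pose out of reach is approached as far as the arm can. A call with a number of a shift or a turn outside -1 to 1 is refused whole. A call with a gripper value outside its range is refused whole. The fingers move at their own pace and stop on an object; FORCE is the grip in N (left out, the last holds). Time passes only in rows, so rows that do not move let the fingers close. It gives the time, the measured TCP pose, the force and the opening at its end, in the units of the state.
- observe(): the state, without advancing time (a new reading comes with each control period).
- imaging.snapshot(name): name is "scene" or "top"; returns the picture (384x512x3 uint8, blue, green, red); there is no depth.
- imaging.get_calibration(name): a dict with "camera_matrix" (3x3 intrinsics, pixels), "R" (3x3) and "t" (3): a world point X has camera coordinates R X + t. Camera axes: x right, y down, z forward; pixel columns grow to the right and rows downward; lengths in mm; the calibration is good to about 2 mm. A picture is of the moment at which its call begins. get_calibration takes no time and is no camera call.
- manip.sign_off(): hands the job in, once; it reports no verdict.
Trained networks look in the newest picture that a camera, given by its name, has taken for a name from the list of things; names that differ only in an ending like _2 or _b are one class to them, and where a whole thing is asked for, a point or a joint stands for the part that bears it (a point fixed in the world has none). Each returns a list of dicts, best first, with "confidence" (0 to 1); they miss things now and then, are a little off and sometimes report something else, mostly with a low value. They report only what shows in the picture. A call takes as long as a camera call.
- imaging.regions_of(camera, target): "region" (384x512 bool, what is visible of it) and "at" ([column, row] in pixels, amid what is visible of it).
The state is a dict: "time": time; "joints": joint angles; "joint_velocities": joint speeds; "effort": joint torques, N m; "tool_pos": TCP position; "tcp_rot": TCP orientation; "ft_force": force on the tool from outside, world axes, zero at the start; "moment": the same for the moment, N m; "gripper_width": finger opening in mm.
Only numpy, scipy, OpenCV 4.12 (cv2) and the standard library are available. Lean on these libraries where they do the work, as an engineer would, in place of code of your own. Each camera call takes 0.05 s, during which the arm holds its last target. There are 200 camera calls.

### The job

A colleague wants to lift the tested circuit board out of the fixture. Pull up the sprung plunger on the turning head's arm, swing the head round by it to the other notch of the track and let the plunger drop fully home there; then take the clear cover by its loop handle, swing it up from shut to its balance point, standing upright, and keep holding it there without letting it fall back or over, so that your program finishes with the gripper still holding the cover. Keep the cover shut until the head is locked, and leave the other things on the bench and on the fixture's deck where they are.

Things in the scene. Friction and masses are not known exactly. Their poses are not given: they have to be found in the camera images.
- fixture: Test fixture, fixed to the bench: grey-green cabinet 340 (x) x 400 (y) x 60 mm high, bare metal deck, three black panel meters on its -x side. Origin: centre of its underside, at bench height, z up; the head's vertical turning axis goes through it. Placed variously, yawed up to 0.35 rad. A brass weight and a memory stick stand near its -y corners, a marker lies along its +x edge.
- start_notch (a point): Middle of the notch where the plunger starts, on the track's top, 150 deg counter-clockwise from the fixture's +x, seen from above. The dark steel track on the deck is an arc of 130 mm radius about the turning axis, 20 mm wide, its top 74 mm above the bench, with two notches 14 mm wide.
- target_notch (a point): Middle of the track's other notch, to which the head must be turned, on the track's top, 74 mm above the bench, 130 mm from the turning axis straight along the fixture's +y (90 deg).
- head (a joint): Turn of the head, rad, clockwise from above: 0 = plunger at start notch, 1.047 = at target notch; stops at -0.03 and 1.077. Turns easily when unlocked. A 210 mm metal disc, top 78 mm high, with nest, board and cover. Its axes are the fixture's turned counter-clockwise by (1.047 - value): arm with plunger (34 mm wide, top 88 mm high) on +y, cover hinge on +x, loop handle on -x.
- plunger (a joint): Lift of the spring plunger in m: 0 = fully home in a notch (head locked), 0.011 = its round-nosed 10 mm pin just clears the track, 0.018 = top stop. The spring pulls it down with 4 N at 0, 8.5 N at the stop; let go over a notch it drops home by itself, elsewhere it stays up on the track.
- plunger_knob (a point): Centre of the plunger's black upright round knob, 28 mm diameter, 26 mm high; 117 mm above the bench when home. 130 mm from the turning axis; goes round with the head and rises with the plunger. Below it 16 mm are clear down to the arm, apart from a boss of 22 mm diameter up to 98 mm high. Nothing higher than 125 mm within 60 mm of it.
- cover (a joint): Swing of the cover about its level hinge in rad: 0 = shut and level, 1.571 = standing upright, its balance point (its weight is then right over the hinge); range 0 to 2.7. The hinge is practically free: let go, it falls shut below the balance point and falls open beyond it.
- cover_hinge (a point): Middle of the cover's hinge axis, 118 mm above the bench, 55 mm from the turning axis on the head's +x; the axis runs along the head's y.
- loop_bar (a point): Middle of the loop handle's cross bar: round steel, 10 mm diameter, 90 mm long, parallel to the hinge and 150 mm from it in the cover's plane, 43 mm clear of the cover's edge; side bars 45 mm either side. Shut: 118 mm above the bench, 95 mm from the turning axis on the head's -x, 35 mm clear below. Upright: 268 mm high, right above the hinge. It can turn between gripper pads.
- panel: The moving cover: clear sheet in a black frame, 122 (along the hinge) x 102 x 8 mm, with the loop handle; 0.2 to 0.4 kg. Origin on the hinge axis; its x axis points from the loop handle to the hinge: level when shut, straight down when upright; its y is along the hinge.
- marker_a: Bystander, leave alone: the marker pen on the deck, 135 mm long, 12 mm high. Origin at the middle of its underside.
- weight: Bystander, leave alone: the brass weight, 32 mm diameter, 46 mm high, on the deck. Origin at the middle of its underside.
- memory_stick: Bystander, leave alone: the memory stick, 55 x 18 x 8 mm, on the deck. Origin at the middle of its underside.
- button_box: Bystander, leave alone: the button box, cream, 110 x 70 x 50 mm, on the bench left of the fixture. Origin at the middle of its underside.
- multimeter: Bystander, leave alone: the multimeter, 150 x 80 x 41 mm, on the bench right of the fixture. Origin at the middle of its underside.
- mouse: Bystander, leave alone: the mouse, white, 110 x 60 x 33 mm, on the bench right of the fixture. Origin at the middle of its underside.
- screwdriver: Bystander, leave alone: the screwdriver lying on the bench left of the fixture. Origin at the middle of its underside.

How it is judged (in metres and radians):
On the way, in this order (a step that is already met when the one before it is completed fails the run):
1. the plunger is lifted clear of the start notch, head still there and cover shut (value of joint plunger above 0.009 m and value of joint head below 0.2 rad and value of joint cover below 0.15 rad).
2. the head is at the target notch with the plunger fully home and the cover still shut (value of joint head above 0.99 rad and value of joint plunger below 0.003 m and value of joint cover below 0.15 rad), for 0.3 s.
At the end, for the whole second after the job is handed in: The head is locked at the target notch (head above 0.99 rad, plunger within 3 mm of home); the cover stands still within 0.1 rad (about 6 deg) of upright, its balance point, and the gripper's fingers still hold it (contact above 0.3 N) (value of joint head above 0.99 rad and value of joint plunger below 0.003 m and value of joint cover between 1.47 and 1.67 rad and velocity of joint cover between -0.15 and 0.15 rad/s and contact force between the fingers and panel above 0.3 N); the arm keeps its last pose, push and grip.
It fails at once if the cover is thrown over backwards past its balance point (value of joint cover above 1.95 rad).
It fails at once if the cover is opened before the head is locked at the target notch (value of joint cover above 0.3 rad and (value of joint head below 0.97 rad or value of joint plunger above 0.005 m)).
It fails at once if a bystander on the bench or the deck is moved more than 30 mm (distance of any of marker_a, weight, memory_stick, button_box, multimeter, mouse, screwdriver from where it was at the start of the episode above 0.03 m).
It also fails if it takes over 53 s, if anything falls off the work surface, if the arm or the gripper's body presses on something with over 40 N, if the wrist force passes 120 N, or if a joint passes its speed limit or range.

## Working session

There is one attempt and no reset: what is moved stays moved. The work goes in short steps, Python scripts to look and compute and a shell command to move; the robot and the scene stay as the last step left them, time stands still between calls to the robot, and variables do not carry over. Pictures are saved under pics/ and viewed, about 8 in all and at most 12, crops included, and the job is handed in when it is done.

```bash
mkdir -p pics; ls; python3 - <<'E'
from workcell import observe, imaging
import cv2, numpy as np
s=observe(); print(s['time'],s['tool_pos'],np.round(s['tcp_rot'],3).tolist(),s['gripper_width'])
ims=[]
for n in ("scene","top"):
    im=imaging.snapshot(n); ims.append(im); cv2.imwrite(f'pics/{n}0.png',im)
    c=imaging.get_calibration(n); print(n,np.round(c['camera_matrix'],1).tolist(),np.round(c['R'],4).tolist(),np.round(c['t'],1).tolist())
    for t in ("plunger_knob","loop_bar","fixture","cover_hinge","head","panel","weight","memory_stick","marker_a"):
        for r in imaging.regions_of(n,t)[:2]:
            print(n,t,round(r['confidence'],2),np.round(r['at'],1),int(r['region'].sum()))
E
```

```text
pics
0.0 [210.4258458  507.86527712 204.87991912] [[0.383, 0.924, -0.001], [0.924, -0.383, -0.001], [-0.001, -0.0, -1.0]] 94.32858454302387
scene [[441.7, 0.0, 259.6], [0.0, 441.7, 194.3], [0.0, 0.0, 1.0]] [[0.5578, 0.8299, 0.0078], [0.5977, -0.3951, -0.6976], [-0.5758, 0.3938, -0.7165]] [-319.7, -257.2, 1585.1]
scene plunger_knob 0.33 [203.4 199.8] 84
scene loop_bar 0.59 [276.3 199.7] 1547
scene loop_bar 0.19 [242.5 271.6] 175
scene fixture 0.73 [277.  223.9] 15194
scene cover_hinge 0.89 [275.8 197.9] 1588
scene head 0.94 [274.3 207.1] 4141
scene panel 0.76 [275.  197.6] 1594
scene weight 0.63 [242.7 269.5] 193
scene memory_stick 0.61 [203.7 198.8] 81
scene marker_a 0.58 [297.8 252.1] 267
scene marker_a 0.39 [273.7 225.3] 15473
top [[378.8, 0.0, 259.0], [0.0, 378.8, 190.3], [0.0, 0.0, 1.0]] [[0.0151, -0.9997, -0.0175], [-0.9953, -0.0134, -0.0954], [0.0952, 0.0189, -0.9953]] [-0.6, 580.7, 1358.3]
top plunger_knob 0.52 [227.2 207.7] 40
top loop_bar 0.69 [252.7 181.8] 1125
top fixture 0.7 [250.1 187.5] 10117
top fixture 0.28 [290.4 223.5] 60
top cover_hinge 0.93 [251.1 184.3] 1297
top cover_hinge 0.39 [389.8 257. ] 1002
top head 0.57 [248.9 187.1] 2915
top panel 0.78 [249.7 181.9] 1088
top weight 0.6 [299.3 150.5] 51
top memory_stick 0.45 [288.2 227.3] 29
top marker_a 0.69 [263.6 143.3] 109
top marker_a 0.41 [253.3 178.2] 993
```

View pics/top0.png

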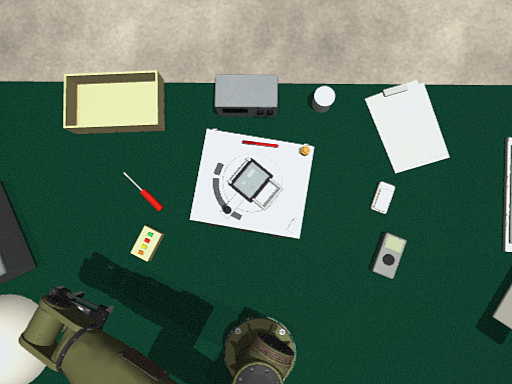

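View pics/scene0.png

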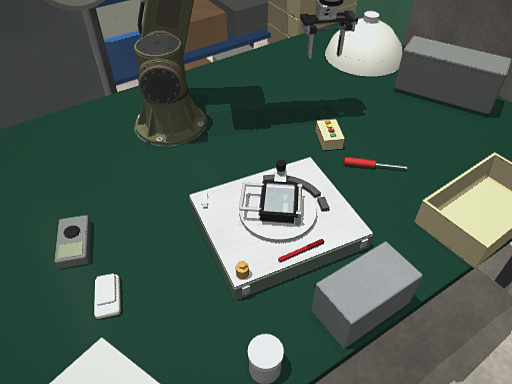

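Top view: the fixture deck has corners at about (208,129), (314,148), (299,239) and (190,220), the knob is at (227,209), and the loop handle lies to the lower right of the cover at (270,192). Scene view: the knob is at (281,166) and the loop at about (247,198). Next I fit the fixture pose from both views.

```bash
cat > h.py <<'E'
import numpy as np, cv2
from workcell import imaging
def proj(n,X):
    c=imaging.get_calibration(n); p=np.atleast_2d(X)@np.array(c['R']).T+np.array(c['t']); p=p@np.array(c['camera_matrix']).T
    return p[:,:2]/p[:,2:]
def fx(p,L):  # fixture->world
    c,s=np.cos(p[2]),np.sin(p[2]); L=np.atleast_2d(L)
    return np.c_[p[0]+c*L[:,0]-s*L[:,1], p[1]+s*L[:,0]+c*L[:,1], L[:,2]]
def pol(r,deg,z): a=np.radians(deg); return [r*np.cos(a),r*np.sin(a),z]
def back(n,uv,z):
    c=imaging.get_calibration(n); R=np.array(c['R']); t=np.array(c['t'])
    d=R.T@np.linalg.inv(c['camera_matrix'])@np.array([*uv,1.]); o=-R.T@t
    return o+d*(z-o[2])/d[2]
E
python3 - <<'E'
from h import *
from scipy.optimize import least_squares
C=[[170,200,60],[170,-200,60],[-170,-200,60],[-170,200,60]]
obs={}
for n in ("top","scene"):
    im=cv2.imread(f'pics/{n}0.png'); m=((im.min(2)>110)).astype(np.uint8)
    m=cv2.morphologyEx(m,cv2.MORPH_CLOSE,np.ones((7,7)))
    k,l,st,ce=cv2.connectedComponentsWithStats(m); i=l[215,275] if n=="top" else l[215,215]
    mm=(l==i).astype(np.uint8); h=cv2.convexHull(cv2.findContours(mm,0,1)[0][0])
    for e in range(2,20):
        q=cv2.approxPolyDP(h,e,True)[:,0]
        if len(q)<=4: break
    obs[n]=q.astype(float); print(n,q.tolist(),mm.sum())
def res(p,pr=False):
    r=[]
    for n in obs:
        P=proj(n,fx(p,C))
        for a in P: 
            d=obs[n]-a; r+=list(d[np.argmin((d**2).sum(1))])
        
    K=[pol(130,150,117)]
    r+=list(2*(proj("top",fx(p,K))[0]-[227.5,209])); r+=list(2*(proj("scene",fx(p,K))[0]-[281,166.5]))
    return np.array(r)
p0=back("top",(251,186),60); 
f=least_squares(res,[p0[0],p0[1],-.17],x_scale=[1,1,.01],loss='soft_l1'); print(f.x,np.round(res(f.x),1))
p=f.x; np.save('pose.npy',p)
pts={'knob':pol(130,150,117),'target':pol(130,90,117),'loop0':pol(95,240,118),'loop1':pol(95,180,118),'hinge1':pol(55,0,118),'up':pol(55,0,268)}
ims={n:cv2.imread(f'pics/{n}0.png') for n in obs}
for k,v in pts.items():
    print(k,np.round(fx(p,v)[0],1))
out=[]
for n,(u,v) in {'top':(250,185),'scene':(280,215)}.items():
    im=cv2.resize(ims[n][v-75:v+75,u-100:u+100],None,fx=4,fy=4,interpolation=2)[:, :]
    for L in C+list(pts.values()):
        a=(proj(n,fx(p,L))[0]-[u-100,v-75]+.5)*4; cv2.drawMarker(im,tuple(int(x) for x in a),(255,0,255),0,12,1)
    out.append(cv2.resize(im,None,fx=.5,fy=.5) if 0 else im[:, :])
cv2.imwrite('pics/fit.png',cv2.resize(np.vstack(out),(600,900))[:900]);cv2.imwrite('pics/fit.png',cv2.resize(np.hstack([o[:,100:700] for o in out]),(800,400)))
E
```

```text
top [[206, 129], [314, 147], [299, 238], [189, 219]] 10307
scene [[310, 157], [372, 233], [233, 287], [189, 195]] 12931
[ 6.07970580e+02  3.27289164e+01 -1.57163586e-01] [ 0.   2.2 -0.7  2.  -0.5 -0.6  0.6 -0.1 -2.1 -0.5  0.1 -1.6  2.   0.8
 -0.1  1.  -1.2 -0.2 -1.2 -1.6]
knob [506.9 114.5 117. ]
target [628.3 161.1 117. ]
loop0 [548.2 -41.1 118. ]
loop1 [514.1  47.6 118. ]
hinge1 [662.3  24.1 118. ]
up [662.3  24.1 268. ]
```

View pics/fit.png

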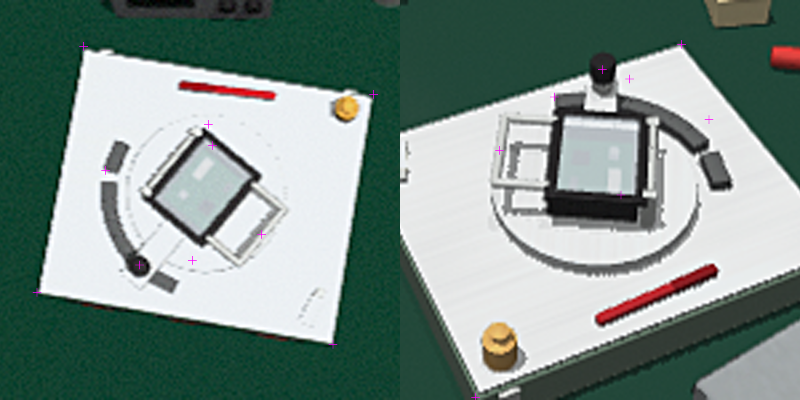

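The overlay matches the deck corners, knob and bar, so the fit is good to about 3 mm. I move above the knob with the jaws tangential.

```bash
python3 -m creep '[[-0.463,0.786,0,0,0,0,-1],[-0.463,0.786,0,0,0,0,-1],[-0.463,0.786,0,0,0,0,-1],[-0.463,0.786,0,0,0,0,-1],[-0.463,0.786,0,0,0,0,-1],[-0.463,0.786,0,0,0,0,-1],[-0.463,0.786,0,0,0,0,-1],[-0.463,0.786,0,0,0,0,-1],[-0.463,0.786,0,0,0,0,-1],[-0.463,0.786,0,0,0,0,-1],[-0.463,0.786,0,0,0,0,-1],[-0.463,0.786,0,0,0,0,-1],[-0.463,0.786,0,0,0,0,-1],[-0.463,0.786,0,0,0,0,-1],[-0.463,0.786,0,0,0,0,-1],[-0.463,0.786,0,0,0,0,-1],[-0.463,0.786,0,0,0,0,-1],[-0.463,0.786,0,0,0,0,-1]]'
python3 -m creep '[[0,0,0.3,0,0,0.66,-1],[0,0,0.3,0,0,0.66,-1],[0,0,0.3,0,0,0.66,-1],[0,0,0.3,0,0,0.66,-1],[0,0,0.3,0,0,0.66,-1],[0,0,0,0,0,0,-1],[0,0,0,0,0,0,-1]]'
cat > rel.py <<'E'
import sys; from h import *; from workcell import observe
s=observe(); R=np.array(s['tcp_rot']); p=np.array(s['tool_pos'])
print('t',round(s['time'],2),'p',np.round(p,1),'az x',np.round(np.degrees(np.arctan2(R[1,0],R[0,0])),1),'F',np.round(s['ft_force'],1),'w',round(s['gripper_width'],1),'q',np.round(s['joints'],2))
if len(sys.argv)>3: print('units to go (tool axes)',np.round(R.T@(np.array(sys.argv[1:4],float)-p)/30,3))
E
python3 rel.py 506.9 114.5 100
python3 - <<'E'
from h import *
for n in ("top","scene"):
    im=imaging.snapshot(n); cv2.imwrite(f'pics/{n}1.png',im)
p=np.load('pose.npy'); u,v=(275,170)
im=cv2.imread('pics/scene1.png'); cv2.imwrite('pics/s1.png',cv2.resize(im[v-75:v+75,u-100:u+100],None,fx=4,fy=4))
E
```

```text
time: 2.5
tool_pos: [507.6, 113.4, 205.5]
tcp_rot: [[0.383, 0.924, 0.0], [0.924, -0.383, 0.0], [0.0, 0.0, -1.0]]
ft_force: [0.6, 0.2, -0.1]
gripper_width: 94.4
time: 3.08
tool_pos: [506.8, 114.6, 160.4]
tcp_rot: [[0.628, 0.778, -0.001], [0.778, -0.628, -0.0], [-0.0, -0.0, -1.0]]
ft_force: [-0.3, 1.2, -0.3]
gripper_width: 94.0
t 3.08 p [506.8 114.6 160.4] az x 51.1 F [-0.3  1.2 -0.3] w 94.0 q [ 0.15  0.28  1.66 -0.    1.21 -0.74]
units to go (tool axes) [-2.000e-03  5.000e-03  2.014e+00]
```

View pics/s1.png

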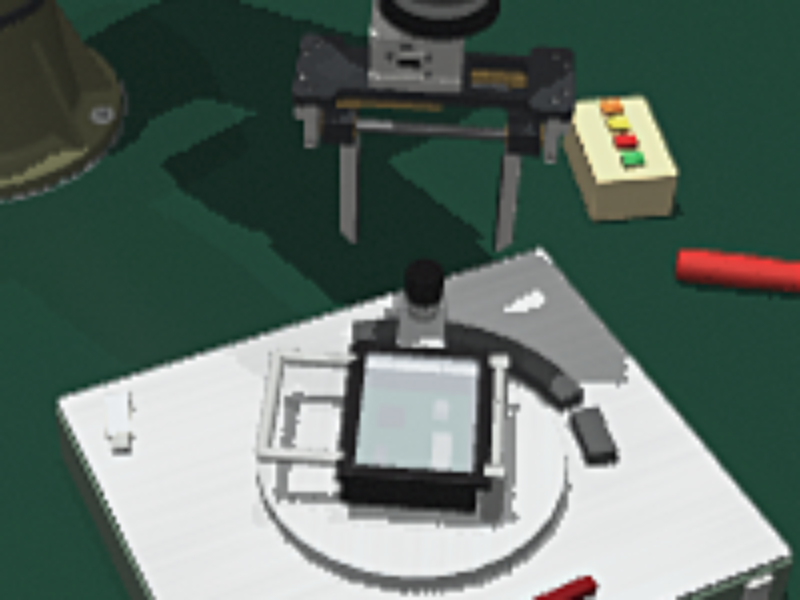

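The gripper is centred on the knob: finger tips at about (348,240) and (505,245), knob at (424,283) in the crop. Descend, then close at 40 N.

```bash
python3 -m creep '[[0,0,0.4,0,0,0,-1],[0,0,0.4,0,0,0,-1],[0,0,0.4,0,0,0,-1],[0,0,0.4,0,0,0,-1],[0,0,0.4,0,0,0,-1],[0,0,0,0,0,0,-1],[0,0,0,0,0,0,1],[0,0,0,0,0,0,1],[0,0,0,0,0,0,1],[0,0,0,0,0,0,1],[0,0,0,0,0,0,1],[0,0,0,0,0,0,1],[0,0,0,0,0,0,1],[0,0,0,0,0,0,1],[0,0,0,0,0,0,1],[0,0,0,0,0,0,1],[0,0,0,0,0,0,1],[0,0,0,0,0,0,1]]' 40; python3 rel.py
```

```text
time: 4.68
tool_pos: [506.9, 114.7, 100.4]
tcp_rot: [[0.629, 0.777, -0.0], [0.777, -0.629, -0.0], [-0.0, -0.0, -1.0]]
ft_force: [-1.2, 0.6, 0.7]
gripper_width: 27.2
t 4.68 p [506.9 114.7 100.4] az x 51.0 F [-1.2  0.6  0.7] w 27.2 q [ 0.15  0.35  1.72  0.    1.07 -0.74]
```

```bash
python3 -m creep '[[0,0,-0.125,0,0,0,1],[0,0,-0.125,0,0,0,1],[0,0,-0.125,0,0,0,1],[0,0,-0.125,0,0,0,1],[0,0,0,0,0,0,1],[0,0,0,0,0,0,1],[0,0,0,0,0,0,1]]'; python3 rel.py
```

```text
time: 5.27
tool_pos: [506.8, 114.7, 115.2]
tcp_rot: [[0.629, 0.777, -0.0], [0.777, -0.629, -0.0], [-0.0, -0.0, -1.0]]
ft_force: [2.6, -0.0, -8.3]
gripper_width: 27.3
t 5.27 p [506.8 114.7 115.2] az x 51.0 F [ 2.6 -0.  -8.3] w 27.3 q [ 0.15  0.33  1.71  0.    1.11 -0.74]
```

The force reads -8.3 N, so the plunger is lifted about 15 mm. Swing along the arc.

```bash
python3 -m creep '[[0.227,0.006,0,0,0,0.6,1],[0.227,0.006,0,0,0,0.6,1],[0.227,0.006,0,0,0,0.6,1],[0.227,0.006,0,0,0,0.6,1],[0.227,0.006,0,0,0,0.6,1],[0.227,0.006,0,0,0,0.6,1],[0.227,0.006,0,0,0,0.6,1],[0.227,0.006,0,0,0,0.6,1],[0.227,0.006,0,0,0,0.6,1],[0.227,0.006,0,0,0,0.6,1]]'
python3 -m creep '[[0.227,0.006,0,0,0,0.6,1],[0.227,0.006,0,0,0,0.6,1],[0.227,0.006,0,0,0,0.6,1],[0.227,0.006,0,0,0,0.6,1],[0.227,0.006,0,0,0,0.6,1],[0.227,0.006,0,0,0,0.6,1],[0.227,0.006,0,0,0,0.6,1],[0.227,0.006,0,0,0,0.6,1],[0.227,0.006,0,0,0,0.6,1],[0.227,0.006,0,0,0,0.6,1],[0,0,0,0,0,0,1],[0,0,0,0,0,0,1],[0,0,0,0,0,0,1]]'; python3 rel.py 628.3 161.1 115
```

```text
time: 6.1
tool_pos: [561.2, 154.3, 114.8]
tcp_rot: [[0.935, 0.356, -0.002], [0.356, -0.935, -0.0], [-0.002, -0.0, -1.0]]
ft_force: [-1.6, -1.6, -8.7]
gripper_width: 26.9
time: 7.18
tool_pos: [627.8, 161.0, 114.9]
tcp_rot: [[0.988, -0.155, -0.002], [-0.155, -0.988, -0.001], [-0.002, 0.001, -1.0]]
ft_force: [-3.9, -3.3, -8.7]
gripper_width: 27.1
t 7.18 p [627.8 161.  114.9] az x -8.9 F [-3.9 -3.3 -8.7] w 27.1 q [ 0.19  0.6   1.31 -0.    1.24  0.35]
units to go (tool axes) [ 0.018 -0.006 -0.004]
```

Lower with the knob held, and check that it goes home.

```bash
python3 -m creep '[[0.02,0,0.1,0,0,0,1],[0,0,0.1,0,0,0,1],[0,0,0.1,0,0,0,1],[0,0,0.1,0,0,0,1],[0,0,0.1,0,0,0,1],[0,0,0,0,0,0,1],[0,0,0,0,0,0,1],[0,0,0,0,0,0,1]]'; python3 rel.py 628.3 161.1 100; python3 - <<'E'
from h import *
im=imaging.snapshot('scene'); u,v=(300,185)
cv2.imwrite('pics/s2.png',cv2.resize(im[v-60:v+60,u-80:u+80],None,fx=5,fy=5))
E
```

```text
time: 7.85
tool_pos: [628.5, 160.9, 100.7]
tcp_rot: [[0.988, -0.155, -0.001], [-0.155, -0.988, -0.0], [-0.001, 0.001, -1.0]]
ft_force: [-4.0, -5.3, -5.3]
gripper_width: 27.4
t 7.85 p [628.5 160.9 100.7] az x -8.9 F [-4.  -5.3 -5.3] w 27.4 q [ 0.19  0.61  1.32 -0.    1.21  0.35]
units to go (tool axes) [-0.007 -0.006  0.023]
```

View pics/s2.png

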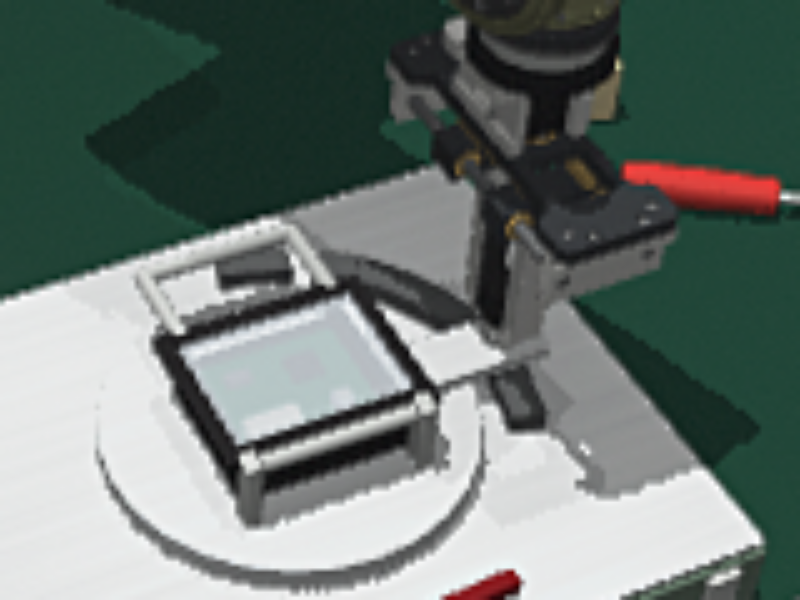

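The head arm now points to the target notch (arm at about (450,350), loop handle at (240,260)), and the spring still pulls down, so the pin is in the notch. Release the knob and rise.

```bash
python3 -m creep '[[0,0,0,0,0,0,-1],[0,0,0,0,0,0,-1],[0,0,0,0,0,0,-1],[0,0,0,0,0,0,-1],[0,0,0,0,0,0,-1],[0,0,0,0,0,0,-1],[0,0,-0.5,0,0,0,-1],[0,0,-0.7,0,0,0,-1],[0,0,-0.8,0,0,0,-1],[0,0,-0.8,0,0,0,-1],[0,0,0,0,0,0,-1],[0,0,0,0,0,0,-1]]'; python3 rel.py; python3 - <<'E'
from h import *
p=np.load('pose.npy'); u,v=(300,185); sh={}
for n in('scene','top'):
    im=imaging.snapshot(n); cv2.imwrite(f'pics/{n}3.png',im)
    for t in('plunger_knob','panel'):
        for r in imaging.regions_of(n,t)[:1]: print(n,t,r['confidence'],r['at'])
    print(n,proj(n,fx(p,[pol(130,90,117),pol(130,90,130),pol(130,90,141)])).round(1).tolist())
im=cv2.imread('pics/scene3.png')
im=cv2.resize(im[v-60:v+60,u-80:u+80],None,fx=5,fy=5)
for L in (pol(130,90,104),pol(130,90,130),pol(95,180,118)):
    a=(proj('scene',fx(p,L))[0]-[u-80,v-60]+.5)*5; cv2.drawMarker(im,tuple(int(x) for x in a),(255,0,255),0,14,1)
cv2.imwrite('pics/s3.png',im)
E
```

```text
time: 8.9
tool_pos: [629.5, 161.3, 185.7]
tcp_rot: [[0.988, -0.156, 0.002], [-0.156, -0.988, 0.001], [0.002, -0.001, -1.0]]
ft_force: [0.6, -0.4, -0.9]
gripper_width: 94.2
t 8.9 p [629.5 161.3 185.7] az x -9.0 F [ 0.6 -0.4 -0.9] w 94.2 q [0.19 0.54 1.23 0.   1.37 0.35]
scene plunger_knob 0.46 [320.9, 185.9]
scene panel 0.7 [276.7, 197.7]
scene [[320.4, 184.4], [320.9, 180.9], [321.3, 178.0]]
top plunger_knob 0.29 [264.4, 181.5]
top panel 0.62 [249.0, 184.3]
top [[214.2, 173.5], [213.7, 172.9], [213.3, 172.5]]
```

View pics/s3.png

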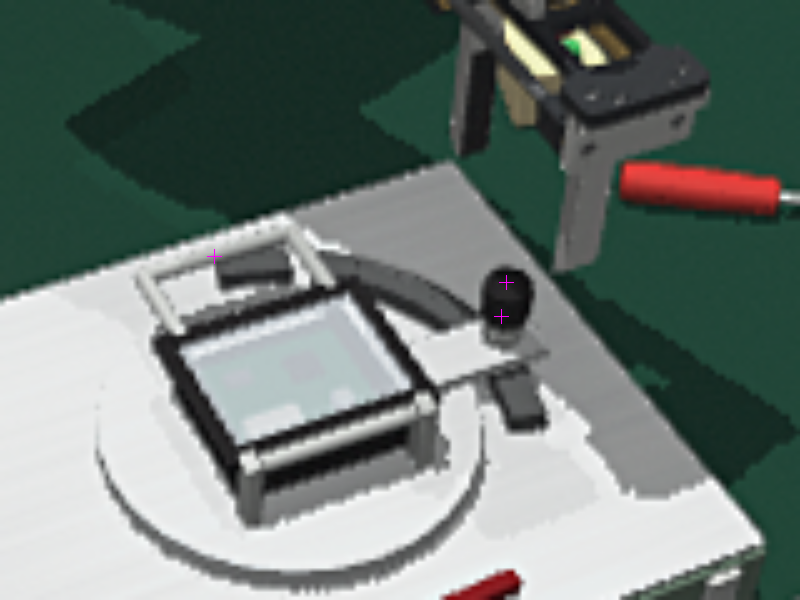

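The knob sits at the home-height markers (505,298) and the head is at the target. The loop bar's middle appears at about (216,245), a little beyond my marker at (214,257), so I check it in the top view.

```bash
python3 - <<'E'
from h import *
p=np.load('pose.npy'); u,v=(240,195)
im=cv2.imread('pics/top3.png')
im=cv2.resize(im[v-38:v+37,u-50:u+50],None,fx=8,fy=8,interpolation=cv2.INTER_CUBIC)
h=[[-95,0,118],[-95,45,118],[-95,-45,118],[55,0,118],[-47,61,122],[-47,-61,122],[0,0,118]]
for L in h:
    a=(proj('top',fx(p,L))[0]-[u-50,v-38]+.5)*8; cv2.drawMarker(im,tuple(int(x) for x in a),(255,0,255),0,14,1)
cv2.imwrite('pics/t3.png',im)
for uv in ((188.6,0),): pass
# scene bar ends from crop
e=[back('scene',(220+x/5-.5,125+y/5-.5),118) for x,y in((145,270),(287,215))]; print(np.round(e,1), np.round(np.mean(e,0),1), fx(p,[-95,0,118]))
E
```

```text
[[502.    9.8 118. ]
 [508.5 101.1 118. ]] [505.2  55.5 118. ] [[514.14143585  47.5980679  118.        ]]
```

View pics/t3.png

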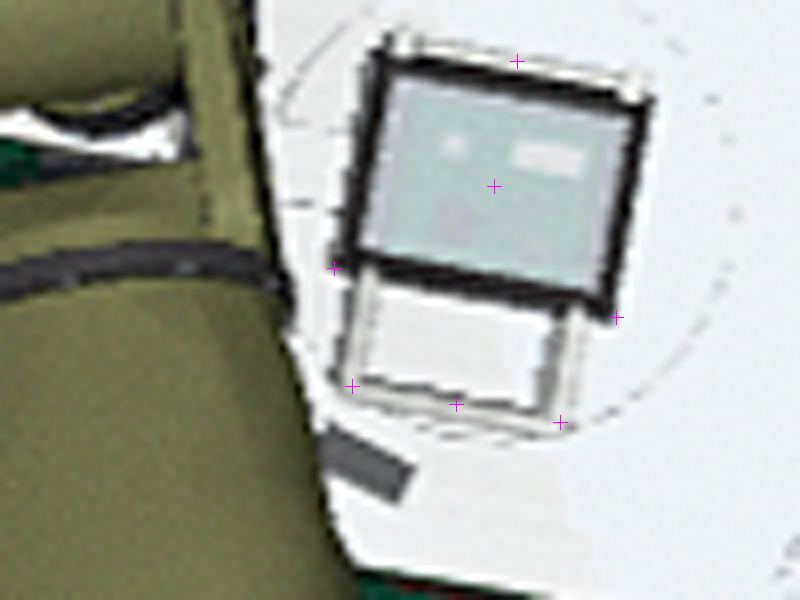

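In the top view the bar's middle is at about (455,408) against my marker at (456,404), roughly 2 mm toward -x. I take the bar as (510.5, 48.5) and move above it with the jaws part-shut.

```bash
python3 -m creep '[[-0.417,0.542,0,0,0,0,0.1],[-0.417,0.542,0,0,0,0,0.1],[-0.417,0.542,0,0,0,0,0.1],[-0.417,0.542,0,0,0,0,0.1],[-0.417,0.542,0,0,0,0,0.1],[-0.417,0.542,0,0,0,0,0.1],[-0.417,0.542,0,0,0,0,0.1],[-0.417,0.542,0,0,0,0,0.1],[0,0,0.5,0,0,0,0.1],[0,0,0.5,0,0,0,0.1],[0,0,0,0,0,0,0.1],[0,0,0,0,0,0,0.1]]' 15; python3 rel.py 510.5 48.5 99; python3 - <<'E'
from h import *
im=imaging.snapshot('scene'); u,v=(265,180)
cv2.imwrite('pics/s4.png',cv2.resize(im[v-60:v+60,u-80:u+80],None,fx=5,fy=5))
E
```

```text
time: 10.2
tool_pos: [509.6, 48.4, 154.1]
tcp_rot: [[0.988, -0.156, -0.001], [-0.156, -0.988, -0.0], [-0.001, 0.0, -1.0]]
ft_force: [-0.9, -0.1, 0.3]
gripper_width: 42.2
t 10.2 p [509.6  48.4 154.1] az x -9.0 F [-0.9 -0.1  0.3] w 42.2 q [ 0.02  0.27  1.69 -0.    1.19  0.18]
units to go (tool axes) [ 0.033 -0.01   1.838]
```

View pics/s4.png

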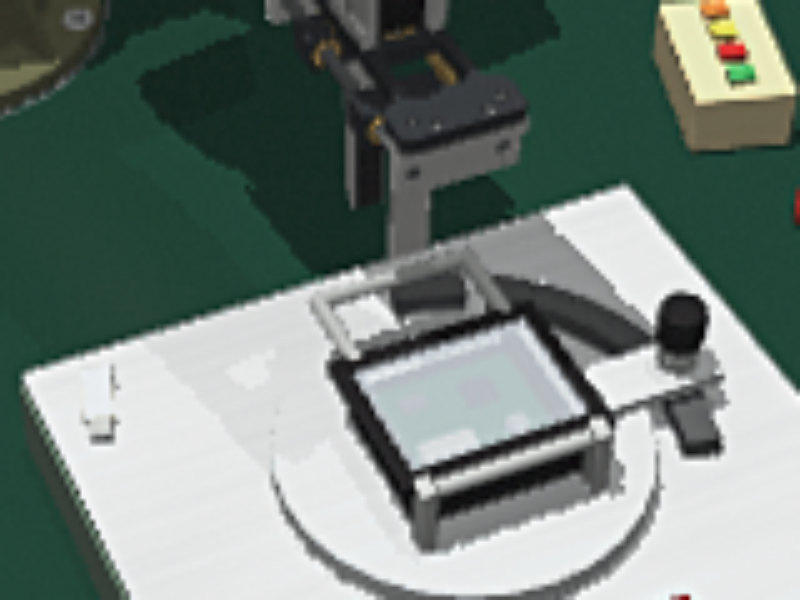

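The inner finger tip at (408,265) will come down to about (407,322), inside the loop between bar and cover edge. Descend and grip lightly (15 N).

```bash
python3 -m creep '[[0.03,0,0.3,0,0,0,0.1],[0,0,0.3,0,0,0,0.1],[0,0,0.3,0,0,0,0.1],[0,0,0.3,0,0,0,0.1],[0,0,0.3,0,0,0,0.1],[0,0,0.34,0,0,0,0.1],[0,0,0,0,0,0,0.1],[0,0,0,0,0,0,0.1]]' 15;python3 -m creep '[[0,0,0,0,0,0,1],[0,0,0,0,0,0,1],[0,0,0,0,0,0,1],[0,0,0,0,0,0,1],[0,0,0,0,0,0,1],[0,0,0,0,0,0,1],[0,0,0,0,0,0,1],[0,0,0,0,0,0,1]]' 15; python3 rel.py
```

```text
time: 10.92
tool_pos: [510.5, 48.2, 98.7]
tcp_rot: [[0.988, -0.157, -0.001], [-0.157, -0.988, -0.0], [-0.001, 0.0, -1.0]]
ft_force: [0.6, 1.1, 0.6]
gripper_width: 42.2
time: 11.58
tool_pos: [512.4, 48.0, 100.1]
tcp_rot: [[0.988, -0.157, 0.005], [-0.157, -0.988, -0.0], [0.005, -0.001, -1.0]]
ft_force: [8.9, -1.9, -2.6]
gripper_width: 9.0
t 11.58 p [512.4  48.  100.1] az x -9.0 F [ 8.9 -1.9 -2.6] w 9.0 q [ 0.02  0.33  1.74 -0.    1.06  0.18]
```

Gripped; the +9 N pull in x shows that the bar is really near x=514. Relieve that, then check the force.

```bash
python3 -m creep '[[0.06,0,0,0,0,0,1],[0.05,0,0,0,0,0,1],[0,0,0,0,0,0,1],[0,0,0,0,0,0,1],[0,0,0,0,0,0,1]]' 25; python3 rel.py; python3 -m creep '[[0.019,0,-0.217,0,0,0,1],[0.019,0,-0.217,0,0,0,1],[0.019,0,-0.217,0,0,0,1],[0.019,0,-0.217,0,0,0,1],[0.056,0,-0.21,0,0,0,1],[0.056,0,-0.21,0,0,0,1],[0.056,0,-0.21,0,0,0,1],[0.056,0,-0.21,0,0,0,1],[0,0,0,0,0,0,1],[0,0,0,0,0,0,1]]'; python3 rel.py
```

```text
time: 12.0
tool_pos: [512.5, 47.9, 99.3]
tcp_rot: [[0.988, -0.156, -0.004], [-0.156, -0.988, 0.0], [-0.004, 0.0, -1.0]]
ft_force: [-13.0, 0.2, 11.5]
gripper_width: 9.0
t 12.0 p [512.5  47.9  99.3] az x -9.0 F [-13.    0.2  11.5] w 9.0 q [0.02 0.34 1.73 0.   1.07 0.18]
time: 12.83
tool_pos: [520.6, 46.5, 150.0]
tcp_rot: [[0.988, -0.156, -0.006], [-0.156, -0.988, 0.0], [-0.006, 0.001, -1.0]]
ft_force: [-16.7, 1.5, 3.5]
gripper_width: 9.4
t 12.83 p [520.6  46.5 150. ] az x -9.0 F [-16.7   1.5   3.5] w 9.4 q [0.02 0.3  1.66 0.   1.19 0.18]
```

```bash
python3 -m creep '[[-0.03,0,0,0,0,0,1],[-0.03,0,0,0,0,0,1],[0.092,0,-0.198,0,0,0,1],[0.092,0,-0.198,0,0,0,1],[0.092,0,-0.198,0,0,0,1],[0.092,0,-0.198,0,0,0,1],[0.125,0,-0.178,0,0,0,1],[0.125,0,-0.178,0,0,0,1],[0.125,0,-0.178,0,0,0,1],[0.125,0,-0.178,0,0,0,1],[0.154,0,-0.154,0,0,0,1],[0.154,0,-0.154,0,0,0,1],[0.154,0,-0.154,0,0,0,1],[0.154,0,-0.154,0,0,0,1],[0,0,0,0,0,0,1],[0,0,0,0,0,0,1]]'; python3 rel.py
```

```text
time: 14.17
tool_pos: [564.7, 39.3, 216.1]
tcp_rot: [[0.988, -0.157, -0.0], [-0.157, -0.988, -0.0], [-0.0, 0.001, -1.0]]
ft_force: [-14.3, -2.9, 13.9]
gripper_width: 9.0
t 14.17 p [564.7  39.3 216.1] az x -9.0 F [-14.3  -2.9  13.9] w 9.0 q [ 0.    0.33  1.46 -0.    1.35  0.16]
```

```bash
python3 -m creep '[[-0.04,0,-0.05,0,0,0,1],[0.178,0,-0.125,0,0,0,1],[0.178,0,-0.125,0,0,0,1],[0.178,0,-0.125,0,0,0,1],[0.178,0,-0.125,0,0,0,1],[0.198,0,-0.092,0,0,0,1],[0.198,0,-0.092,0,0,0,1],[0.198,0,-0.092,0,0,0,1],[0.198,0,-0.092,0,0,0,1],[0,0,0,0,0,0,1],[0,0,0,0,0,0,1]]'; python3 rel.py
```

```text
time: 15.08
tool_pos: [608.8, 32.1, 242.4]
tcp_rot: [[0.988, -0.157, 0.001], [-0.157, -0.988, -0.001], [0.001, 0.001, -1.0]]
ft_force: [-3.7, -6.2, 4.5]
gripper_width: 9.0
t 15.08 p [608.8  32.1 242.4] az x -9.0 F [-3.7 -6.2  4.5] w 9.0 q [-0.01  0.41  1.29 -0.    1.44  0.15]
```

```bash
python3 -m creep '[[0.21,0,-0.056,0,0,0,1],[0.21,0,-0.056,0,0,0,1],[0.21,0,-0.056,0,0,0,1],[0.21,0,-0.056,0,0,0,1],[0.217,0,-0.019,0,0,0,1],[0.217,0,-0.019,0,0,0,1],[0.217,0,-0.019,0,0,0,1],[0.217,0,-0.019,0,0,0,1],[0,0,0,0,0,0,1],[0,0,0,0,0,0,1],[0,0,0,0,0,0,1]]'; python3 rel.py 661 24.3 249; python3 - <<'E'
from h import *
p=np.load('pose.npy');u,v=(280,165)
im=imaging.snapshot('scene')
print(proj('scene',fx(p,[[55,0,118],[55,0,268]])).round(1).tolist())
im=cv2.resize(im[v-75:v+75,u-100:u+100],None,fx=4,fy=4)
for L in ([55,61,118],[55,-61,118],[55,45,268],[55,-45,268],[55,61,220],[55,-61,220]):
    a=(proj('scene',fx(p,L))[0]-[u-100,v-75]+.5)*4; cv2.drawMarker(im,tuple(int(x) for x in a),(255,0,255),0,14,1)
cv2.imwrite('pics/s5.png',im)
E
```

```text
time: 16.0
tool_pos: [659.0, 24.8, 250.5]
tcp_rot: [[0.988, -0.156, -0.0], [-0.156, -0.988, 0.0], [-0.0, -0.0, -1.0]]
ft_force: [-1.0, -0.4, 1.8]
gripper_width: 9.4
t 16.0 p [659.   24.8 250.5] az x -9.0 F [-1.  -0.4  1.8] w 9.4 q [-0.02  0.53  1.1   0.    1.51  0.14]
units to go (tool axes) [0.069 0.007 0.049]
[[287.3, 212.6], [290.7, 169.2]]
```

View pics/s5.png

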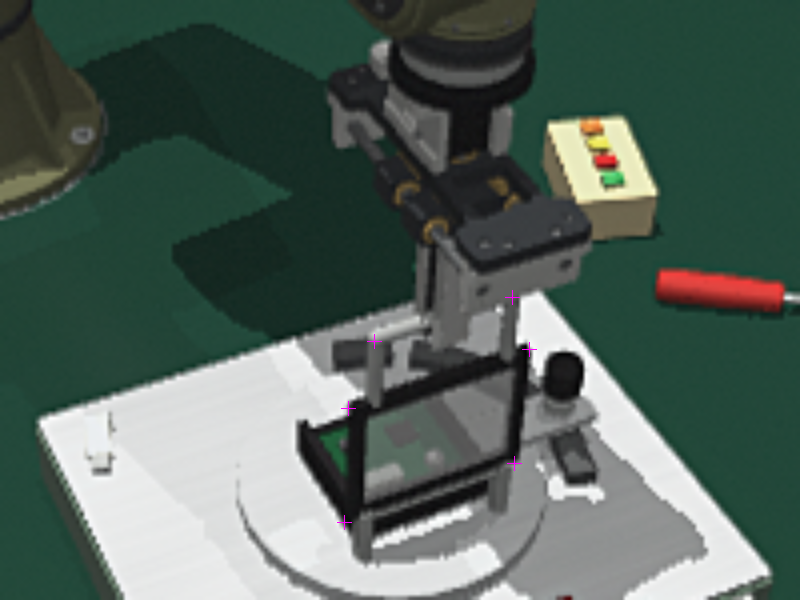

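The cover stands upright with the bar gripped at about (400,330). The knob at (562,375) is still home, and the bystanders in view have not moved. The bar has travelled 148.5 of 150 mm horizontally, which puts the cover within about 0.02 rad of upright. I hand in.

```bash
python3 -m creep '[[0,0,0,0,0,0,1],[0,0,0,0,0,0,1],[0,0,0,0,0,0,1],[0,0,0,0,0,0,1]]'; python3 -c "
from workcell import manip; print(manip.sign_off())"
```

```text
time: 16.38
tool_pos: [658.9, 24.8, 250.5]
tcp_rot: [[0.988, -0.156, -0.0], [-0.156, -0.988, 0.0], [-0.0, -0.0, -1.0]]
ft_force: [-0.5, 0.5, 0.7]
gripper_width: 9.1
the job is handed in; nothing more can be done
None
```

I lifted the plunger, turned the head to the target notch and let the plunger drop home. I then swung the cover upright and handed the job in at 16.4 s with the gripper still holding the loop bar. `sign_off` reports no verdict.

**Last checks:**
- **Cover:** the bar had travelled 148.5 of 150 mm horizontally, so the cover is about 0.01–0.02 rad from upright. The arm was still, with forces under 1 N.
- **Grip:** the gripper was commanded to hold with 25 N, and the fingers are open 9.1 mm on the 10 mm bar.
- **Head:** in the last picture the knob sits at its home height at the target notch, and the bystanders in that crop have not moved. I did not measure the bystanders.

**Disagreements along the way:**
- The scene camera put the bar about 9 mm further toward -x than the fixture fit did, and the top camera about 2 mm. On gripping, the bar was within about 2 mm of the fit.
- During the swing, side forces of up to about 20 N showed the arc was slightly off; two small corrections relieved them.
- The network's knob detection in the top view was wrong (low confidence, arm in the way), so I did not use it.

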